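Block the gap in the sample carrier

TASK

The two racks packed in the grey sample carrier can slide because of the gap left between them. Pick the foam block that fits that gap snugly, lower it in your grip (do not drop it) into the gap, lengthwise and upright, until it rests on the carrier's floor, and let go. Leave the other two foam blocks, too wide and too thin, standing where they are.

Things in the scene. Friction and masses are not known exactly. Their poses are not given: they have to be found in the camera images.
- gap (a point): Centre of the gap to fill, on the inner floor (8 mm above the bench) of the fixed grey carrier box, outside 150 x 242 x 70 mm. x along the gap, 134 mm between 8 mm walls, rim 62 mm above this point; y across it, 52 mm between two loose 450 g racks 130 x 86 mm, tops 64 mm above this point (1-2 mm play): +y white with yellow band and tips, -y dark with white tube caps. z up.
- block_blue: Blue foam block, the one that fits the 52 mm gap: body 110 mm long (x), 44 mm thick (y), 75 mm high; tapered over the lowest 40 mm to 32 mm thick at the foot. On top, centred, a grip rib 60 (x) x 22 (y) mm, from height 75 to 115 mm. Loose, firm, about 90 g, standing. Origin: centre of its underside; x along its length, y across its thickness, z up.
- block_orange: Orange foam block, too wide for the gap: body 110 mm long (x), 68 mm thick (y; 60 mm at the foot), 75 mm high. Leave it alone. On top, centred, a grip rib 60 (x) x 22 (y) mm, from height 75 to 115 mm. Loose, firm, about 90 g, standing. Origin: centre of its underside; x along its length, y across its thickness, z up.
- block_green: Green foam block, too thin for the gap: body 110 mm long (x), 26 mm thick (y), 75 mm high. Leave it alone. On top, centred, a grip rib 60 (x) x 22 (y) mm, from height 75 to 115 mm. Loose, firm, about 90 g, standing. Origin: centre of its underside; x along its length, y across its thickness, z up.
Things that resemble listed ones, but are neither listed nor needed, are in the scene too. Of the things that look like the block_blue, the smaller one is meant.

How it is judged:
By the outcome, as a careful person would: the job done as asked, in the order asked, and still so for the second after the job is handed in, with the robot touching nothing.
It also fails if it takes over 35 s, if anything falls off the work surface, if the arm or the gripper's body presses on something with over 40 N, if the wrist force passes 120 N, or if a joint passes its speed limit or range.

ROBOT

A 6-joint arm with a two-finger parallel gripper is mounted at the origin on the work surface. World frame = base frame: x ahead of the robot, y to its left, z up, the work surface at z = 0. Lengths are in m, angles in rad, forces in N, time in s.
With the tool pointing down it reaches from about 0.4 to 0.825 m from the base axis. Payload 7 kg.
Tool frame: the origin (TCP) lies midway between the tips of the shut fingers; the grasp point (between the pads) lies 19 mm behind it; z points along the fingers, y is the line along which they close (so a half turn about z gives the same grasp; the last joint's range is limited). The gripper opens to 88 mm and grips with 3 to 60 N. Pads are 19 mm wide; open, the fingers measure 130 mm over their backs; the gripper's body (78 mm by 193 mm) begins 47 mm behind the grasp point.
Start: joints at [0.288, 0.359, 0.012, 0, -1.224, -0.288], TCP at [0.675, -0, 0.227] pointing down, gripper open.
Joint ranges: [-3.07, 3.07], [-1.43, 2.12], [-1.02, 1.25], [-3.03, 1.67], [-3.05, -0], [-3.03, 3.03]. Speed limits (rad/s): [2.39, 2.39, 3.01, 3.14, 3.14, 3.14].

INTERFACE

Orientations are given as [roll, pitch, yaw] about the fixed x, y, z axes, in that order (R = Rz(yaw) Ry(pitch) Rx(roll)).
In Python, from station import arm, grab_frame, camera_params, spot_in gives the robot as it stands.
- The arm moves only by the shell command python3 -m jog 'ROWS' [FORCE]. ROWS is JSON, a list that holds one entry, the list of rows, each a list of 7 numbers: the shift along the tool's x, y, z in mm, then the turn, a rotation vector about the tool's x, y, z in rad, then the finger opening in mm, from 0 to 87.6. In form: [[[x, y, z, wx, wy, wz, fingers], ...]]. A call has 1 to 20 rows; each row is the pose to reach, as a shift and turn from the pose commanded when the call began, along the tool's axes at that moment; what a row does not reach only later rows make up. A row lasts 1/8 s, in which the tool goes at most 62.5 mm and 10.7 degrees, less where a joint would pass 70% of its speed; a pose out of reach is approached as far as the arm can. A call with a gripper value outside its range is refused whole. The fingers move at their own pace and stop on an object; FORCE is the grip in N (left out, the last holds). Time passes only in rows, so rows that repeat a pose let the fingers close. It gives the time, the measured TCP pose, the force, the opening and the grip force at its end, in the units of the state.
- arm.get_state(): the state, without advancing time (a new reading comes with each control period).
- grab_frame(name): name is "scene" or "side" or "wrist"; returns (picture, depth): 384x512x3 uint8, blue, green, red; 384x512 float32, m along the optical axis (not along the pixel's ray), 0 where there is no reading.
- camera_params(name): a dict with "mtx" (3x3 intrinsics, pixels), "R" (3x3) and "t" (3): a world point X has camera coordinates R X + t. Camera axes: x right, y down, z forward; pixel columns grow to the right and rows downward; lengths in m; the calibration is good to about 2 mm. The wrist camera is an equidistant fisheye: a pixel r from the principal point sees the ray r / f radians off the axis. A picture is of the moment at which its call begins: read the wrist's pose just before it. camera_params takes no time and is no camera call; for the wrist camera it gives the pose at the moment of the call.
- arm.job_done(): hands the job in; it is judged then, once.
Trained networks look in the newest picture that a camera, given by its name, has taken for a name from the list of things; names that differ only in an ending like _2 or _b are one class to them, and where a whole thing is asked for, a point or a joint stands for the part that bears it (a point fixed in the world has none). Each returns a list of dicts, best first, with "confidence" (0 to 1); they miss things now and then, are a little off and sometimes report something else, mostly with a low value. They report only what shows in the picture. A call takes as long as a camera call. They do not tell look-alikes from the thing itself.
- spot_in(query, camera): "uv" ([column, row] in pixels, amid what is visible of it).
The state is a dict: "t": time; "q": joint angles; "qd": joint speeds; "joint_efforts": joint torques, N m; "eef_pos": TCP position; "ee_rot": TCP orientation; "force": force on the tool from outside, world axes, zero at the start; "moment": the same for the moment, N m; "width": finger opening in m; "gripper_force": force on a finger pad.
Only numpy, scipy, OpenCV 4.12 (cv2) and the standard library are available. Lean on these libraries where they do the work, as an engineer would, in place of code of your own. Each camera call takes 0.05 s, during which the arm holds its last target. There are 200 camera calls.

## Working session

There is one attempt and no reset: what is moved stays moved. The work goes in short steps, Python scripts to look and compute and a shell command to move; the robot and the scene stay as the last step left them, time stands still between calls to the robot, and variables do not carry over. Pictures are saved under pics/ and viewed, at most 10 in all, crops included, and the job is handed in when it is done.

```bash
mkdir -p pics; cat > h.py <<'E'
import numpy as np,cv2
from station import arm,grab_frame,camera_params,spot_in
def cloud(name,depth,p):
    h,w=depth.shape;u,v=np.meshgrid(np.arange(w),np.arange(h));K=p["mtx"]
    K=np.array(K);x=(u-K[0,2])/K[0,0];y=(v-K[1,2])/K[1,1]
    if name=="wrist":
        r=np.hypot(x,y)+1e-9;s=np.tan(np.minimum(r,1.5))/r;x,y=x*s,y*s
    C=np.stack([x*depth,y*depth,depth],-1)
    W=(C-np.array(p["t"]))@np.array(p["R"]);W[depth<=0]=np.nan
    return W
E
python3 - <<'E'
from h import *
ims=[]
for n in("scene","side","wrist"):
    p=camera_params(n);im,d=grab_frame(n);np.savez(f"{n}.npz",im=im,d=d,R=p["R"],t=p["t"],mtx=p["mtx"])
    W=cloud(n,d,p)
    for q in("block_blue","block_orange","block_green","gap"):
        for s in spot_in(q,n)[:3]:
            u,v=map(int,s["uv"]);print(n,q,s["uv"],round(s["confidence"],2),W[v,u].round(3))
    ims.append(im)
cv2.imwrite("pics/a.png",cv2.resize(np.vstack([np.hstack(ims[:2]),np.hstack([ims[2],ims[2]*0])]),(800,600)))
print(arm.get_state()["ee_rot"],arm.get_state()["t"])
E
```

```text
scene block_blue [169.4, 180.6] 0.71 [ 0.396 -0.223  0.097]
scene block_orange [116.6, 249.3] 0.6 [ 0.556 -0.37   0.075]
scene block_green [239.7, 204.1] 0.82 [ 0.515 -0.113  0.07 ]
scene gap [356.3, 197.8] 0.68 [0.592 0.13  0.06 ]
side block_blue [329.2, 245.1] 0.89 [ 0.518 -0.268  0.068]
side block_blue [228.3, 260.4] 0.84 [ 0.34  -0.248  0.098]
side block_orange [355.5, 298.4] 0.78 [ 0.482 -0.384  0.074]
side block_green [270.6, 202.9] 0.81 [ 0.493 -0.111  0.06 ]
side gap [224.0, 157.2] 0.84 [0.487 0.082 0.052]
wrist block_blue [467.5, 28.1] 0.94 [ 0.427 -0.189  0.097]
wrist block_blue [388.5, 5.8] 0.6 [ 0.502 -0.222  0.028]
wrist block_orange [388.1, 3.9] 0.33 [ 0.504 -0.222  0.033]
wrist block_green [413.1, 91.3] 0.96 [ 0.511 -0.101  0.104]
wrist gap [322.7, 237.9] 0.94 [0.586 0.085 0.041]
[-3.14153051e+00  4.42639007e-05 -1.57084839e+00] 0.75
```

View pics/a.png

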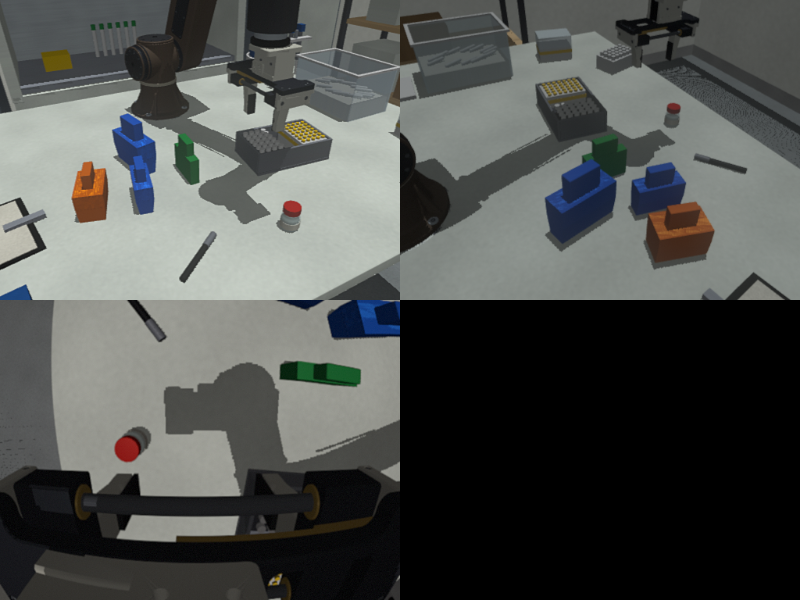

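The arm stands over the grey carrier. The smaller blue block is between the orange and green ones, at about scene (183,235) and side (329,245) full-res. The taller blue one is a look-alike. I'll fit poses from the point clouds.

```bash
cat > m.py <<'E'
from h import *
P=[];C=[]
for n in("scene","side"):
    f=np.load(n+".npz");W=cloud(n,f["d"],f).reshape(-1,3);c=f["im"].reshape(-1,3).astype(int)
    k=np.isfinite(W).all(1)&(W[:,2]>.004)&(W[:,2]<.16);W=W[k];c=c[k]
    hsv=cv2.cvtColor(c[None].astype(np.uint8),cv2.COLOR_BGR2HSV)[0].astype(int)
    P.append(W)
    def rep(l,m):
        if m.sum()>15:
            (x,y),s,a=cv2.minAreaRect((W[m,:2]*1000).astype(np.float32));
            print(n,l,m.sum(),"c",round(x),round(y),"size",np.round(s),"ang",round(a,1),"z",W[m,2].min().round(3),np.percentile(W[m,2],[50,98]).round(3))
    blue=(hsv[:,0]>100)&(hsv[:,0]<130)&(hsv[:,1]>120)
    near=np.hypot(W[:,0]-.52,W[:,1]+.265)<.085
    b=blue&near
    rep("blue rib",b&(W[:,2]>.082)); rep("rib top",b&(W[:,2]>.112)); rep("blue all",b&(W[:,2]>.045))
    rep("big",blue&(np.hypot(W[:,0]-.38,W[:,1]+.23)<.09))
    rep("green",(hsv[:,0]>45)&(hsv[:,0]<85)&(hsv[:,1]>120)&(W[:,0]>.3)&(W[:,1]<0)&(W[:,1]>-.3))
    rep("orange",(hsv[:,0]<18)&(hsv[:,1]>150)&(W[:,1]<-.25)&(W[:,0]>.3))
    r=(np.hypot(W[:,0]-.55,W[:,1]-.1)<.2)&(W[:,1]>-.05)
    rep("carrier",r&(W[:,2]<.08)); rep("top",r&(W[:,2]>.062)&(W[:,2]<.08))
    rep("yellow",r&(hsv[:,0]>15)&(hsv[:,0]<35)&(hsv[:,1]>110)&(W[:,2]<.085)&(W[:,2]>.062))
    g=np.zeros((320,320,3),np.uint8)
    for w,cc in zip(W[r],c[r]):
        i,j=int((w[0]-.39)*1000),int((w[1]+.06)*1000)
        if 0<=i<320 and 0<=j<320:g[319-i,319-j]=cc if w[2]>.045 else (255,0,255)
    P[-1]=g
cv2.imwrite("pics/b.png",cv2.resize(np.hstack(P),None,fx=1.25,fy=1.25,interpolation=0))
E
python3 m.py
```

```text
scene blue rib 394 c 537 -248 size [22. 62.] ang 79.7 z 0.082 [0.113 0.116]
scene rib top 212 c 536 -248 size [22. 60.] ang 79.5 z 0.112 [0.114 0.116]
scene blue all 1175 c 537 -248 size [ 43. 112.] ang 79.4 z 0.045 [0.075 0.115]
scene big 2353 c 366 -213 size [148.  59.] ang 13.1 z 0.005 [0.094 0.149]
scene green 295 c 484 -100 size [ 26. 110.] ang 88.7 z 0.004 [0.101 0.116]
scene orange 2466 c 505 -364 size [ 67. 114.] ang 73.9 z 0.004 [0.073 0.115]
scene carrier 5504 c 523 190 size [227. 155.] ang 83.8 z 0.004 [0.058 0.073]
scene top 2437 c 522 190 size [226. 154.] ang 84.2 z 0.062 [0.069 0.073]
scene yellow 443 c 529 266 size [ 75. 116.] ang 82.7 z 0.064 [0.071 0.073]
side blue rib 771 c 534 -250 size [24. 61.] ang 78.4 z 0.082 [0.107 0.116]
side rib top 317 c 534 -249 size [22. 60.] ang 80.3 z 0.112 [0.115 0.116]
side blue all 2192 c 534 -250 size [ 47. 112.] ang 78.9 z 0.045 [0.075 0.116]
side big 5532 c 363 -215 size [144.  60.] ang 13.1 z 0.004 [0.096 0.15 ]
side green 362 c 480 -102 size [ 27. 110.] ang 89.2 z 0.023 [0.113 0.116]
side orange 2072 c 503 -366 size [ 70. 110.] ang 73.3 z 0.043 [0.075 0.116]
side carrier 4874 c 518 188 size [230. 151.] ang 84.3 z 0.004 [0.06  0.072]
side top 2296 c 519 188 size [230. 151.] ang 83.9 z 0.062 [0.069 0.073]
side yellow 315 c 529 265 size [ 76. 113.] ang 83.1 z 0.064 [0.071 0.073]
```

View pics/b.png

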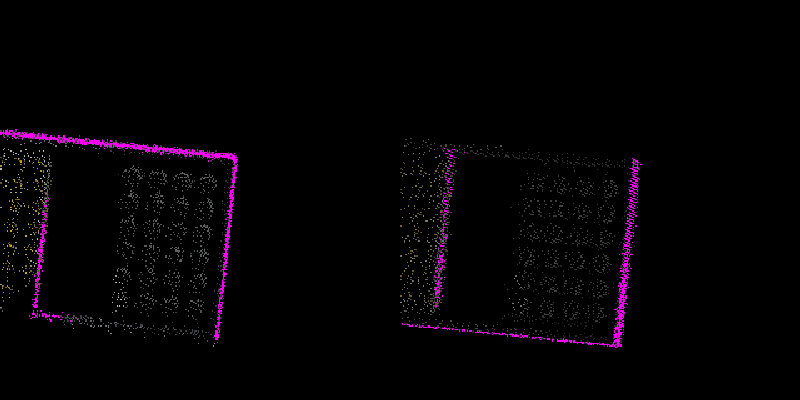

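```bash
cat > g.py <<'E'
from h import *
a=np.radians(-6.1)
for n in("scene","side"):
    f=np.load(n+".npz");W=cloud(n,f["d"],f).reshape(-1,3);c=f["im"].reshape(-1,3)
    k=np.isfinite(W).all(1)&(abs(W[:,0]-.53)<.14)&(W[:,1]>.02)&(W[:,1]<.4)&(W[:,2]>.03)&(W[:,2]<.085);W=W[k];c=c[k]
    m=W[:,2]>.055
    (x,y),s,an=cv2.minAreaRect((W[m,:2]*1000).astype(np.float32));print(n,x,y,s,an)
    X=(W[:,:2]-[.53,.2])@np.array([[np.cos(a),-np.sin(a)],[np.sin(a),np.cos(a)]])*1000
    i=abs(X[:,0])<45
    H=np.arange(-140,141,4)
    t=np.histogram(X[i&(W[:,2]>.064),1],H)[0];l=np.histogram(X[i&(W[:,2]<.06),1],H)[0]
    print([(int(h),int(p),int(q)) for h,p,q in zip(H,t,l)])
    # inner edges per x-slice
    for lo in range(-60,60,20):
        j=(X[:,0]>lo)&(X[:,0]<lo+20)&(W[:,2]>.065)
        y=np.sort(X[j,1]);y=y[(y>-110)&(y<120)];d=np.diff(y);kk=d.argmax();print(lo,y[kk].round(1),y[kk+1].round(1))
E
python3 g.py
```

```text
scene 523.8055419921875 198.90643310546875 (244.76577758789062, 154.2548065185547) 83.80533599853516
[(-140, 0, 0), (-136, 0, 0), (-132, 0, 0), (-128, 0, 1), (-124, 60, 226), (-120, 38, 1), (-116, 5, 0), (-112, 10, 0), (-108, 57, 5), (-104, 38, 1), (-100, 34, 0), (-96, 12, 0), (-92, 12, 1), (-88, 53, 3), (-84, 39, 3), (-80, 28, 0), (-76, 11, 0), (-72, 12, 1), (-68, 56, 8), (-64, 47, 2), (-60, 27, 0), (-56, 12, 0), (-52, 11, 1), (-48, 55, 4), (-44, 44, 1), (-40, 30, 0), (-36, 10, 0), (-32, 0, 1), (-28, 0, 0), (-24, 0, 0), (-20, 0, 0), (-16, 0, 0), (-12, 0, 0), (-8, 0, 0), (-4, 0, 0), (0, 0, 0), (4, 0, 0), (8, 0, 0), (12, 0, 0), (16, 0, 0), (20, 3, 37), (24, 32, 167), (28, 61, 1), (32, 43, 0), (36, 16, 0), (40, 8, 0), (44, 47, 0), (48, 51, 0), (52, 25, 0), (56, 5, 0), (60, 30, 0), (64, 54, 0), (68, 30, 0), (72, 11, 0), (76, 23, 0), (80, 59, 0), (84, 31, 0), (88, 6, 0), (92, 13, 0), (96, 53, 0), (100, 36, 0), (104, 20, 0), (108, 15, 0), (112, 48, 0), (116, 9, 0), (120, 1, 0), (124, 0, 0), (128, 0, 0), (132, 0, 0), (136, 0, 0)]
-60 -35.0 26.6
-40 -35.4 23.3
-20 -35.2 24.9
0 -35.2 23.4
20
[... 453 characters left out ...]
4), (-48, 44, 3), (-44, 29, 1), (-40, 27, 1), (-36, 6, 3), (-32, 0, 1), (-28, 0, 1), (-24, 0, 0), (-20, 0, 0), (-16, 0, 0), (-12, 0, 0), (-8, 0, 0), (-4, 0, 0), (0, 0, 0), (4, 0, 0), (8, 0, 0), (12, 0, 0), (16, 1, 3), (20, 8, 136), (24, 39, 181), (28, 52, 10), (32, 35, 0), (36, 18, 0), (40, 14, 0), (44, 44, 0), (48, 31, 0), (52, 17, 0), (56, 9, 0), (60, 39, 0), (64, 35, 0), (68, 17, 0), (72, 13, 0), (76, 19, 0), (80, 44, 0), (84, 22, 0), (88, 15, 0), (92, 24, 0), (96, 41, 0), (100, 24, 0), (104, 18, 0), (108, 17, 0), (112, 31, 0), (116, 9, 0), (120, 1, 0), (124, 0, 0), (128, 0, 0), (132, 0, 0), (136, 0, 0)]
-60 -33.9 23.1
-40 -35.6 20.9
-20 -32.6 19.0
0 -35.2 26.0
20 -32.6 21.9
40 -13.7 -6.5
```

```bash
python3 -m jog '[[[31,17,0,0,0,-0.174,60],[62,35,0,0,0,-0.348,60],[93,52,0,0,0,-0.522,60],[125,70,0,0,0,-0.696,60],[156,87,0,0,0,-0.87,60],[187,105,0,0,0,-1.044,60],[218,122,0,0,0,-1.218,60],[249,139.5,0,0,0,-1.391,60],[249,139.5,15,0,0,-1.391,60],[249,139.5,15,0,0,-1.391,60]]]' 30
python3 - <<'E'
from h import *
p=camera_params("wrist");im,d=grab_frame("wrist");W=cloud("wrist",d,p)
hsv=cv2.cvtColor(im,cv2.COLOR_BGR2HSV).astype(int)
b=(hsv[...,0]>100)&(hsv[...,0]<130)&(hsv[...,1]>120)
for lo in(.045,.082,.110):
    m=b&(W[...,2]>lo)&(W[...,2]<.13)&(np.hypot(W[...,0]-.535,W[...,1]+.249)<.075)
    print(lo,m.sum(),cv2.minAreaRect((W[m][:,:2]*1000).astype(np.float32)) if m.any() else 0)
s=arm.get_state();print(s["eef_pos"],s["ee_rot"],s["q"],s["t"])
cv2.imwrite("pics/c.png",im)
E
```

```text
t: 2.0
eef_pos: [0.5347, -0.2488, 0.2102]
ee_rot: [-3.141, 0.002, -0.182]
force: [0.4, 0.4, 0.2]
width: 0.0606
gripper_force: 0.0
0.045 4430 ((536.5811157226562, -249.37249755859375), (43.51476287841797, 109.91883850097656), 79.64836120605469)
0.082 1693 ((536.7415771484375, -249.58917236328125), (22.058088302612305, 59.683860778808594), 79.91001892089844)
0.11 1581 ((536.5916748046875, -249.5238800048828), (22.05829620361328, 59.364593505859375), 79.766357421875)
[ 0.5353234  -0.24862795  0.21096803] [ 3.14158964e+00  1.31076311e-03 -1.81194054e-01] [-1.03907528e-01  2.31888773e-01 -2.02883414e-01 -1.08204670e-04
 -1.13733123e+00  1.49355532e+00] 2.05
```

View pics/c.png

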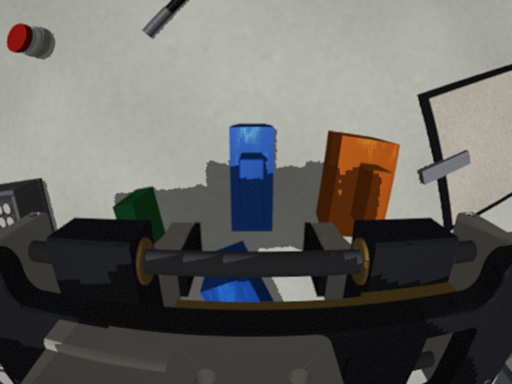

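The wrist view shows the blue block, with its rib at about (252,165), lined up with the open fingers at about (185,255) and (325,255). I'm descending to grip it.

```bash
python3 -m jog '[[[1,1,40,0,0,0,50],[1,1,80,0,0,0,50],[1,1,110,0,0,0,50],[1,1,130,0,0,0,50],[1,1,130,0,0,0,50],[1,1,130,0,0,0,0],[1,1,130,0,0,0,0],[1,1,130,0,0,0,0],[1,1,130,0,0,0,0],[1,1,130,0,0,0,0],[1,1,130,0,0,0,0]]]' 30
```

```text
t: 3.42
eef_pos: [0.5365, -0.2503, 0.0822]
ee_rot: [3.142, -0.001, -0.18]
force: [-1.6, 2.1, 5.3]
width: 0.0217
gripper_force: 30.0
```

```bash
python3 -m jog '[[[0,0,-15,0,0,0,0],[0,0,-45,0,0,0,0],[0,0,-85,0,0,0,0],[0,0,-125,0,0,0,0],[0,0,-145,0,0,0,0],[0,0,-150,0,0,0,0],[0,0,-150,0,0,0,0]]]'
python3 - <<'E'
from h import *
s=arm.get_state();p=s["eef_pos"];y=s["ee_rot"][2]
d=np.array([.5217,.1975])-p[:2];X=np.array([np.cos(y),np.sin(y)]);Y=np.array([np.sin(y),-np.cos(y)])
print(p,y,s["width"],d@X,d@Y,"wz",-(np.radians(-6.1)-y))
E
```

```text
t: 4.3
eef_pos: [0.5359, -0.2501, 0.2312]
ee_rot: [-3.141, 0.0, -0.18]
force: [0.4, 0.9, -1.9]
width: 0.0222
gripper_force: 30.0
[ 0.53591232 -0.25006077  0.23123287] -0.18001929830626984 0.022168072719087467 -0.09411776458677547 -0.43778359401324124 wz -0.07355421393461574
```

```bash
python3 -m jog '[[[-4,-18,0,0,0,0,0],[-11,-53,0,0,0,0,0],[-21,-100,0,0,0,0,0],[-32,-150,0,0,0,-0.02,0],[-43,-200,0,0,0,-0.035,0],[-54,-250,0,0,0,-0.05,0],[-65,-300,0,0,0,-0.06,0],[-75,-350,0,0,0,-0.074,0],[-84,-393,0,0,0,-0.074,0],[-90,-420,0,0,0,-0.074,0],[-94,-434,0,0,0,-0.074,0],[-94,-438,0,0,0,-0.074,0],[-94,-438,0,0,0,-0.074,0],[-94,-438,0,0,0,-0.074,0],[-94,-438,0,0,0,-0.074,0]]]'
cat > look.py <<'E'
from h import *
import sys
s=arm.get_state();print(s["eef_pos"],s["ee_rot"],s["force"],s["t"])
yaw=np.radians(-6.1);R=np.array([[np.cos(yaw),-np.sin(yaw)],[np.sin(yaw),np.cos(yaw)]])
ims=[]
for n in("wrist","scene","side"):
    p=camera_params(n);im,d=grab_frame(n);W=cloud(n,d,p);ims.append(im)
    hsv=cv2.cvtColor(im,cv2.COLOR_BGR2HSV).astype(int)
    b=(hsv[...,0]>100)&(hsv[...,0]<130)&(hsv[...,1]>110)&(np.hypot(W[...,0]-.522,W[...,1]-.198)<.085)
    if b.sum()>30:
        Q=(W[b][:,:2]-[.5217,.1975])@R*1000
        print(n,b.sum(),"block local x",np.percentile(Q[:,0],[1,99]).round(1),"y",np.percentile(Q[:,1],[1,99]).round(1),"z",np.percentile(W[b][:,2],[1,99]).round(3),cv2.minAreaRect((W[b][:,:2]*1000).astype(np.float32)))
    Q=(W[...,:2]-[.5217,.1975])@R*1000
    for lo in range(-60,60,30):
        for nm,c in(("top",(W[...,2]>.064)&(W[...,2]<.078)),("side",(W[...,2]>.02)&(W[...,2]<.062))):
            q=np.sort(Q[c&(Q[...,0]>lo)&(Q[...,0]<lo+30)][:,1]);q=q[(q>-60)&(q<60)]
            if len(q)>10:print(n,lo,nm,"neg edge",q[q<0][-3:].round(1),"pos edge",q[q>0][:3].round(1))
c=[ims[0]]+[cv2.resize(i,(512,384)) for i in ims[1:]]
cv2.imwrite(sys.argv[1],cv2.resize(np.vstack([np.hstack(c[:2]),np.hstack([c[2],c[2]*0])]),(800,600)))
E
python3 look.py pics/d.png
```

```text
t: 6.18
eef_pos: [0.5222, 0.1968, 0.2317]
ee_rot: [-3.141, -0.0, -0.107]
force: [-0.5, 0.1, -0.2]
width: 0.0219
gripper_force: 30.0
[0.52221101 0.19684374 0.23166851] [-3.14149676e+00 -9.19404956e-05 -1.06815881e-01] [-0.4817228   0.09423099 -0.17062517] 6.175
wrist 10044 block local x [-39.7  54.5] y [-68.6  45.5] z [0.165 0.338] ((524.0608520507812, 196.12985229492188), (145.67742919921875, 104.81375122070312), 82.99579620361328)
wrist -60 top neg edge [-43.3 -43.3 -43.2] pos edge [41.2 41.4 41.4]
wrist -60 side neg edge [-45.1 -45.  -44.8] pos edge []
wrist -30 top neg edge [-43.5 -43.4 -43.4] pos edge [41.  41.  41.2]
wrist -30 side neg edge [-44.9 -44.9 -44.8] pos edge []
wrist 0 top neg edge [-43.7 -43.7 -43.6] pos edge [41. 41. 41.]
wrist 0 side neg edge [-45.4 -45.4 -45.4] pos edge []
wrist 30 top neg edge [-31.3 -31.3 -30.8] pos edge [28. 28. 28.]
wrist 30 side neg edge [-25.1 -25.1 -25.1] pos edge [26.8 26.8 26.8]
scene 1840 block local x [-49.2  56.5] y [-23.7  19.7] z [0.153 0.265] ((528.81689453125, 183.2733154296875), (115.85408782958984, 73.79269409179688), 21.76012802
[... 559 characters left out ...]
ock local x [-57.9  50.1] y [-25.7  14.7] z [0.153 0.264] ((517.629150390625, 185.67294311523438), (68.30514526367188, 112.04774475097656), 82.24040222167969)
side -60 top neg edge [-32.1 -29.8 -28.7] pos edge [23.5 26.5 26.9]
side -60 side neg edge [-30.4 -28.5 -28.2] pos edge [23.5 24.  24. ]
side -30 top neg edge [-32.4 -31.5 -31.5] pos edge [25.6 26.4 26.6]
side -30 side neg edge [-41.5 -31.8 -31.3] pos edge [23.5 24.3 24.4]
side 0 top neg edge [-33.6 -31.8 -30. ] pos edge [27.9 27.9 28.1]
side 0 side neg edge [-30.9 -29.5 -24.8] pos edge [22.9 23.1 23.4]
side 30 top neg edge [-32.7 -32.4 -32. ] pos edge [25.1 25.4 26.3]
side 30 side neg edge [-44.4 -32.1 -25. ] pos edge [22.6 23.8 23.9]
```

View pics/d.png

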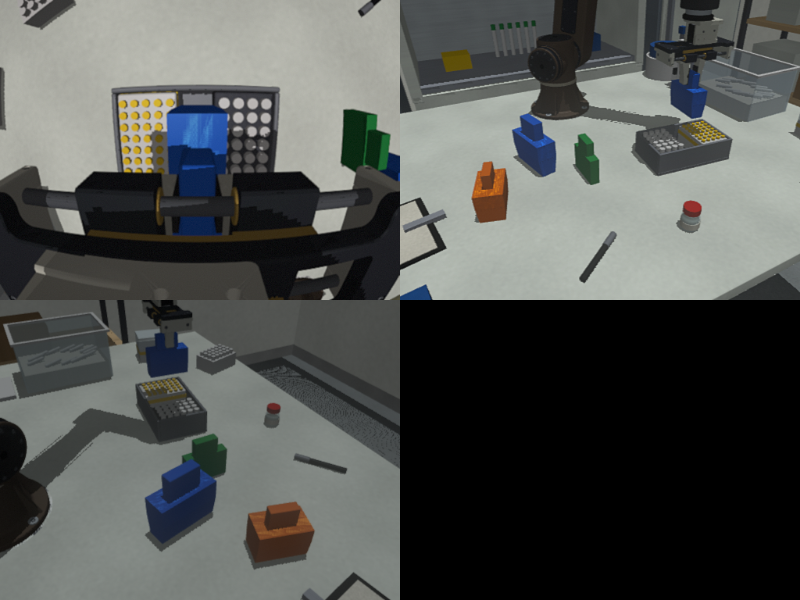

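The block hangs over the gap, in the wrist picture at about (195,145) between the yellow and white-cap racks. The gap centre is about 1.5 mm to +y. I'll lower it part way and check.

```bash
python3 -m jog '[[[0,-1.5,15,0,0,0,0],[0,-1.5,40,0,0,0,0],[0,-1.5,60,0,0,0,0],[0,-1.5,75,0,0,0,0],[0,-1.5,85,0,0,0,0],[0,-1.5,95,0,0,0,0],[0,-1.5,95,0,0,0,0],[0,-1.5,95,0,0,0,0]]]'
python3 look.py pics/e.png | grep -v top
```

```text
t: 7.32
eef_pos: [0.5226, 0.1993, 0.137]
ee_rot: [-3.141, -0.001, -0.106]
force: [-0.4, -0.2, -1.3]
width: 0.0218
gripper_force: 30.0
[0.52262267 0.19925269 0.13704609] [-3.14113455e+00 -6.88970875e-04 -1.05654136e-01] [-0.42589577 -0.15020876 -1.32059301] 7.325
wrist 9635 block local x [-39.4  54.6] y [-64.8  33.2] z [0.063 0.243] ((524.1099853515625, 194.79556274414062), (143.32620239257812, 107.49649810791016), 88.58978271484375)
wrist -30 side neg edge [-30.1 -30.  -30. ] pos edge []
wrist 0 side neg edge [-30.1 -30.  -30. ] pos edge []
wrist 30 side neg edge [-5.3 -2.9 -0.6] pos edge [0.2 5.7 7.2]
scene 1596 block local x [-48.8  56.9] y [-21.6  22.4] z [0.06  0.171] ((527.8887329101562, 186.46646118164062), (114.40299987792969, 55.32072067260742), 14.667825698852539)
scene -60 side neg edge [-13.3 -12.9 -12.8] pos edge []
scene -30 side neg edge [-12.9 -12.7 -12.6] pos edge []
scene 0 side neg edge [-12.4 -12.2 -11.9] pos edge []
scene 30 side neg edge [-6.1 -4.6 -0.9] pos edge [0.8 4.2 8.1]
side 1702 block local x [-57.8  51.4] y [-23.5  17.3] z [0.062 0.169] ((518.9713134765625, 196.10250854492188), (49.55785369873047, 111.83430480957031), 84.09584045410156)
side -60 side neg edge [-5.7 -2.8 -1.4] pos edge [3.4 3.5 6. ]
side -30 side neg edge [-11.9 -11.6 -11.2] pos edge [26.  27.1 27.3]
side 0 side neg edge [-12.3 -10.7  -9.6] pos edge [25.7 30.7]
side 30 side neg edge [-11.8 -11.7 -11.3] pos edge [28.8 29. ]
```

View pics/e.png

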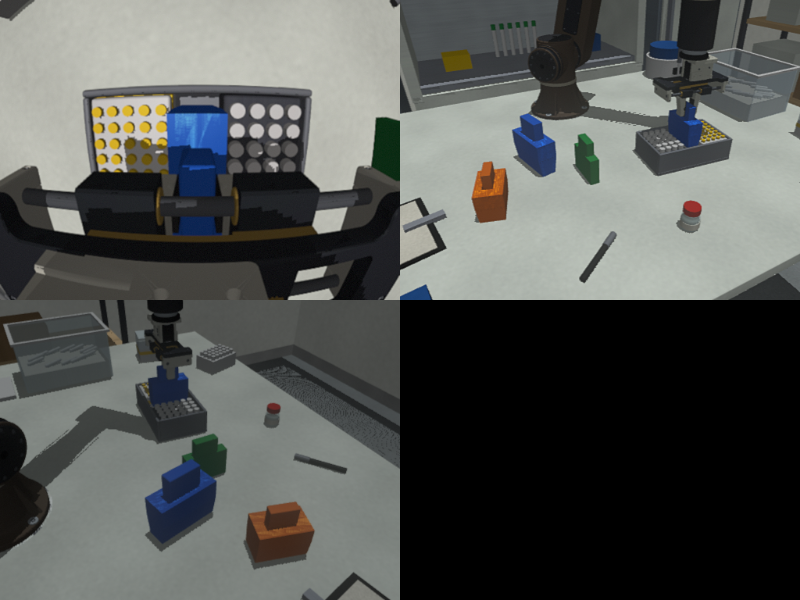

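The block's foot has entered the gap freely, with the block at about (195,145) in the wrist view, and no contact force shows. I'm lowering it to the floor.

```bash
python3 -m jog '[[[0,0,10,0,0,0,0],[0,0,20,0,0,0,0],[0,0,30,0,0,0,0],[0,0,37,0,0,0,0],[0,0,41,0,0,0,0],[0,0,43,0,0,0,0],[0,0,45,0,0,0,0],[0,0,45,0,0,0,0]]]'
```

```text
t: 8.48
eef_pos: [0.5223, 0.1991, 0.0916]
ee_rot: [-3.142, -0.0, -0.106]
force: [0.2, -0.6, -1.2]
width: 0.0216
gripper_force: 30.0
```

```bash
python3 -m jog '[[[0,0,1,0,0,0,0],[0,0,2,0,0,0,0],[0,0,2,0,0,0,0]]]'
```

```text
t: 8.85
eef_pos: [0.5224, 0.1992, 0.0902]
ee_rot: [-3.141, -0.0, -0.106]
force: [-2.6, -0.2, 4.8]
width: 0.0218
gripper_force: 30.0
```

Contact is at the expected height, so I'm releasing and retreating.

```bash
python3 -m jog '[[[0,0,0,0,0,0,45],[0,0,0,0,0,0,45],[0,0,0,0,0,0,45],[0,0,0,0,0,0,45],[0,0,-15,0,0,0,45],[0,0,-50,0,0,0,45],[0,0,-100,0,0,0,45],[0,0,-140,0,0,0,45],[0,0,-150,0,0,0,45],[0,0,-150,0,0,0,45],[0,0,-150,0,0,0,45]]]'
python3 look.py pics/f.png | grep -v -e top -e edge
```

```text
t: 10.22
eef_pos: [0.5216, 0.1987, 0.2385]
ee_rot: [3.141, 0.002, -0.106]
force: [-0.9, 0.0, -0.2]
width: 0.0451
gripper_force: 0.0
[0.52163498 0.19869644 0.23845184] [ 3.14051340e+00  1.57370883e-03 -1.06005250e-01] [-0.91393613  0.04326851 -0.24793263] 10.225
wrist 5173 block local x [-54.6  54.9] y [-67.7  67.6] z [0.023 0.346] ((515.9234619140625, 197.11752319335938), (147.1854248046875, 122.18690490722656), 84.81829833984375)
scene 994 block local x [-49.7  56.3] y [-21.1  22.6] z [0.06  0.124] ((523.4285888671875, 200.32691955566406), (50.17350769042969, 113.45565795898438), 85.27922058105469)
side 1067 block local x [-57.9  52.5] y [-23.5  22.8] z [0.058 0.124] ((530.4310302734375, 194.84230041503906), (139.6497039794922, 82.50916290283203), 12.657132148742676)
```

View pics/f.png

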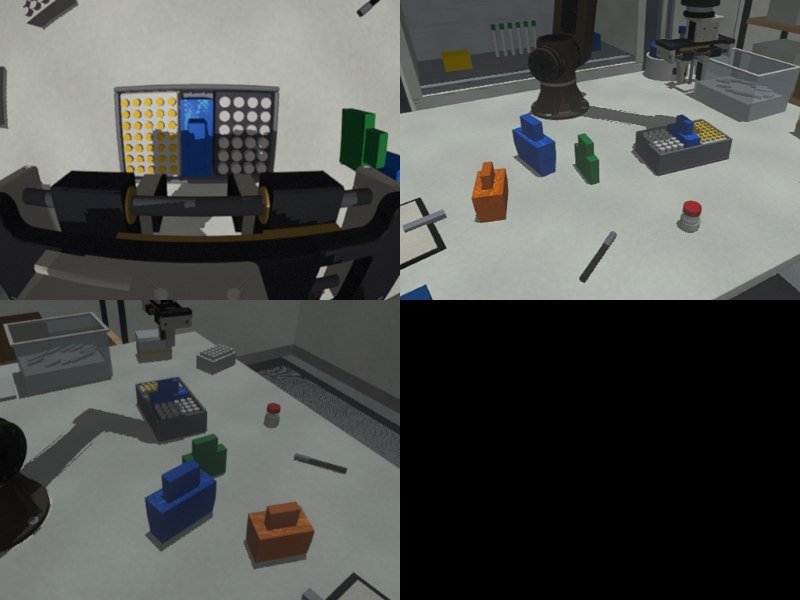

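The block sits upright in the gap, at about (197,140) in the wrist view and (685,130) in the scene view. Its top is at 0.124 m, so it rests on the carrier floor. The gripper is clear and the other blocks are untouched.

```bash
python3 -c "from station import arm;print(arm.job_done())"
```

```text
the job is handed in; nothing more can be done
None
```

The smaller blue block now stands upright and lengthwise in the gap, resting on the carrier floor and let go. The other blocks were not touched, and the job was handed in at about 10 s of the 35 s limit.

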